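# Brush out a beaker and hang the brush up again

### The arm

A 6-joint arm with a two-finger parallel gripper is mounted at the origin on a cart in front of the work surface, level with it; the furniture and walls round the work are solid. World frame = base frame: x ahead of the robot, y to its left, z up, the work surface at z = 0. Lengths are in m, angles in degrees, forces in N, time in s.
With the tool pointing down it reaches from about 0.4 to 0.825 m from the base axis. Payload 7 kg.
Tool frame: the origin (TCP) lies on the centre line of the jaws, within the pads' length; the fingertips stand 19 mm ahead of it and the grasp point (between the pads) is the TCP (r.tip_extent is the distance from the TCP to the fingertips, in m); z points along the fingers, y is the line along which they close (so a half turn about z gives the same grasp; the last joint's range is limited). The gripper opens to 88 mm and grips with 3 to 60 N. Pads are 19 mm wide; open, the fingers measure 130 mm over their backs; the gripper's body (78 mm by 193 mm) begins 47 mm behind the grasp point.
Start: joints at [93.512, 20.546, 0.682, 0, -70.136, -16.507], TCP at [0.152, 0.658, 0.246] pointing down, gripper open.
Joint ranges: [-176.03, 176.03], [-82.01, 121.73], [-58.28, 71.71], [-173.87, 95.51], [-174.79, -0.11], [-173.66, 173.66]. Speed limits (degrees/s): [136.94, 136.94, 172.46, 180, 180, 180].

### API

Orientations are given as [roll, pitch, yaw] about the fixed x, y, z axes, in that order (R = Rz(yaw) Ry(pitch) Rx(roll)).
In Python, from plant import r gives the robot as it stands. The module is installed in compiled form; this text tells all that it offers.
- The arm moves only by the tool jog_arm, never from a script. Its argument "deltas" is a list that holds one entry, the list of rows, each a list of 5 numbers: the opening, from -1 (shut) to 1 (fully open), then the shift along the world's x, y, z in cm, then the turn about the world's z in rad. In form: [[[claw, dx, dy, dz, turn], ...]]. A call has 1 to 8 rows; each row shifts and turns the commanded pose from where the row before left it; what a row does not reach is not made up. A row lasts 1/8 s, in which the tool goes at most 62.5 mm and 10.7 degrees, less where a joint would pass 70% of its speed; a pose out of reach is approached as far as the arm can. A call with a gripper value outside its range is refused whole. The fingers move at their own pace and stop on an object; "force" is the grip in N (left out, the last holds). Time passes only in rows, so rows that do not move let the fingers close. It gives the time, the measured TCP pose, the force, the opening and the grip force at its end, in the units of the state.
- r.get_state(): the state, without advancing time (a new reading comes with each control period).
- r.capture(name): name is "scene" or "top" or "wrist"; returns the picture (384x512x3 uint8, blue, green, red); there is no depth.
- r.camera_info(name): a dict with "fx", "fy", "cx", "cy" (pixels), "k1" (the pictures are not rectified: a ray, as slopes to the right and down, at radius r is drawn at 1 + k1 r^2 times it, then the intrinsics apply), "view" (4x4, takes a point from world to camera coordinates). Camera axes: x right, y up, looking along -z (the intrinsics and any distortion apply to the point x, -y, -z); pixel columns grow to the right and rows downward; lengths in m; the calibration is good to about 2 mm. A picture is of the moment at which its call begins: read the wrist's pose just before it. camera_info takes no time and is no camera call; for the wrist camera it gives the pose at the moment of the call.
- r.close_job(): hands the job in; it is judged then, once.
The state is a dict: "time_s": time; "joints": joint angles; "qd": joint speeds; "joint_torque": joint torques, N m; "tcp_pos": TCP position; "eef_rot": TCP orientation; "contact_force": force on the tool from outside, world axes, zero at the start; "moment": the same for the moment, N m; "gripper_width": finger opening in m; "gripper_force": force on a finger pad.
Only numpy, scipy, OpenCV 4.12 (cv2) and the standard library are available. Lean on these libraries where they do the work, as an engineer would, in place of code of your own. Each camera call takes 0.05 s, during which the arm holds its last target. There are 200 camera calls.

### The job

Take the brush off its rack and brush out the inside of the beaker: three strokes right down to the bottom, drawing the brush up to at least half the beaker's height after each one. Then hang the brush back in the fork of its rack, hanging straight by its collar, and leave the beaker standing upright in its stand and the other things on the bench where they are.

Things in the scene. Friction and masses are not known exactly. Their poses are not given: they have to be found in the camera images.
- brush: Rigid vessel brush, white head, black handle, 196 mm long, 0.09 kg; starts hanging head down in the rack's fork. Origin at the middle of the head's lower end (the tip); z runs up the brush to the handle. Head 0 to 82 mm above the tip: solid core 41 mm across, lower end tapered to 26 mm over 12 mm, with white bristles to 49 mm that meet no resistance.
- brush_collar (a point): Centre of the underside of the brush's round collar (36 mm across, 6 mm thick), 125 mm above the tip; below it a steel shaft 10 mm across runs down to the head (82 to 125 mm above the tip). Axes as the brush.
- brush_grip (a point): Middle of the brush's square handle, 165 mm above the tip: 20 x 20 mm, from 131 to 196 mm above the tip, flat faces square to the brush's x and y axes. A good place to hold it from above. Axes as the brush.
- rack: Fixed steel brush rack, 150 mm high. Origin on the bench straight under the middle of the hanging place. Its -x axis points out of the open end of its fork; a column 60 mm wide stands behind (front face at x = +40 mm). Base plate 125 x 100 mm (x from -51 to +75 mm), 10 mm thick. The fork is described at hang_point.
- hang_point (a point): Middle of the hanging place, 145 mm above the rack's origin, at the tops of two level prongs with a 16 mm slot between, open at the -x end (x = -31 mm). The collar rests on them; a 5 mm lip stands on each end (x -31 to -26 mm). The head does not pass the slot: lift the brush over 5 mm, move it out along -x (75 mm clears the head); hang it in reverse order. Axes as the rack.
- beaker: Clear glass beaker, 72 mm in diameter, 97 mm high, about 54 mm wide inside, open at the top, 0.11 kg, loose; stands upright in its stand. Origin at the centre of its underside, z up out of its mouth.
- beaker_floor (a point): Centre of the beaker's inner floor, 2 mm above its underside; axes as the beaker.
- beaker_stand: Fixed round steel stand 108 mm in diameter: a 6 mm plate, on which the beaker stands, with a ring 86 mm in outer diameter up to 27 mm that keeps the beaker within about 2.5 mm of centre. Origin on the bench at its centre, z up.
- pen: Marker pen 128 mm long with a black cap, lying on the bench: leave alone.
- pliers: Blue-handled wire cutters 167 mm long, lying on the bench: leave alone.
- jar: Sample jar with black lid, 66 mm in diameter, 90 mm high: leave alone.
- timer: White digital timer 66 x 66 x 19 mm, lying on the bench: leave alone.
- mass: Calibration mass 38 mm in diameter, 66 mm high: leave alone.

How it is judged (in metres and radians):
On the way, in this order (a step that is already met when the one before it is completed fails the run):
1. first stroke: the brush's tip is inside the beaker within 12 mm of its floor (z of brush in the frame of beaker_floor between -0.006 and 0.012 m and horizontal distance between brush and beaker_floor below 0.015 m and angle between brush's own z axis and vertical below 0.3 rad), for 0.05 s.
2. after the first stroke the tip is drawn up more than 45 mm above the beaker's floor (z of brush in the frame of beaker_floor above 0.045 m), for 0.05 s.
3. second stroke: the brush's tip is inside the beaker within 12 mm of its floor (all of step 1), for 0.05 s.
4. after the second stroke the tip is drawn up more than 45 mm above the beaker's floor (z of brush in the frame of beaker_floor above 0.045 m), for 0.05 s.
5. third stroke: the brush's tip is inside the beaker within 12 mm of its floor (all of step 3), for 0.05 s.
6. after the third stroke the tip is drawn up more than 45 mm above the beaker's floor (z of brush in the frame of beaker_floor above 0.045 m), for 0.05 s.
At the end, for the whole second after the job is handed in: After the three strokes the brush hangs at rest in the fork by its collar (collar within 14 mm sideways and 4 mm in height of the hanging place, within 0.1 rad of upright), and the beaker stands at rest upright in its stand (within 6 mm of centre, 0.06 rad, not raised) (horizontal distance between brush_collar and hang_point below 0.014 m and z of brush_collar in the frame of hang_point between -0.004 and 0.004 m and angle between brush's own z axis and vertical below 0.1 rad and linear speed of each of brush, beaker below 0.03 m/s and angle between beaker's own z axis and vertical below 0.06 rad and horizontal distance between beaker and beaker_stand below 0.006 m and z of beaker in the frame of beaker_stand below 0.009 m); the robot touches nothing.
It fails at once if the beaker is tipped over or pulled out of its stand (angle between beaker's own z axis and vertical above 0.4 rad or z of beaker in the frame of beaker_stand above 0.04 m).
It fails at once if the pen, cutters, jar, timer or calibration mass is pushed more than 30 mm (distance of any of pen, pliers, jar, timer, mass from where it was at the start of the episode above 0.03 m).
It also fails if it takes over 64 s, if anything falls off the work surface, if the arm or the gripper's body presses on something with over 40 N, if the wrist force passes 120 N, or if a joint passes its speed limit or range.

## Working session

There is one attempt and no reset: what is moved stays moved. The work goes in short steps, Python scripts to look and compute and a tool call to move; the robot and the scene stay as the last step left them, time stands still between calls to the robot, and variables do not carry over. Pictures are saved under pics/ and viewed, at most 10 in all, crops included, and the job is handed in when it is done.

Besides the shell and the picture viewer there is one more tool, called after "Call:" as name(argument=value, ...), one argument or row to a line, values as JSON. jog_arm: Moves the arm, as the interface text tells. Its arguments: {"type":"object","properties":{"deltas":{"type":"array"},"force":{"type":"number"}},"required":["deltas"]}

```bash
mkdir -p pics; python3 - <<'E'
from plant import r
import cv2
for n in ("scene","top"):
    cv2.imwrite(f"pics/{n}0.png",r.capture(n))
    i=r.camera_info(n);print(n,{k:i[k] for k in i})
s=r.get_state();print(s['tcp_pos'],s['eef_rot'],s['gripper_width'],s['time_s'],r.tip_extent)
E
```

```text
scene {'fx': 462.75935429234175, 'fy': 462.75935429234175, 'cx': 260.1669501252526, 'cy': 189.9441001388042, 'k1': -0.15197270889176667, 'view': array([[-0.98558772, -0.1688055 ,  0.01102478,  0.56720564],
       [ 0.07575709, -0.38216538,  0.92098343, -0.20973887],
       [-0.15125378,  0.90854517,  0.38944572, -1.18398478],
       [ 0.        ,  0.        ,  0.        ,  1.        ]])}
top {'fx': 408.64438972072475, 'fy': 408.64438972072475, 'cx': 256.51279527659227, 'cy': 192.74775947427955, 'k1': -0.046350233377032445, 'view': array([[-0.00703198, -0.9999389 , -0.00852867, -0.05499239],
       [ 0.98908273, -0.00821056,  0.14713239, -0.59426213],
       [-0.14719342, -0.00740092,  0.98908004, -1.1189134 ],
       [ 0.        ,  0.        ,  0.        ,  1.        ]])}
[0.15167316 0.65732222 0.2447097 ] [ 1.79914353e+02 -7.84935004e-03 -1.29980231e+01] 0.08742400513353214 0.1 0.019
```

View pics/scene0.png

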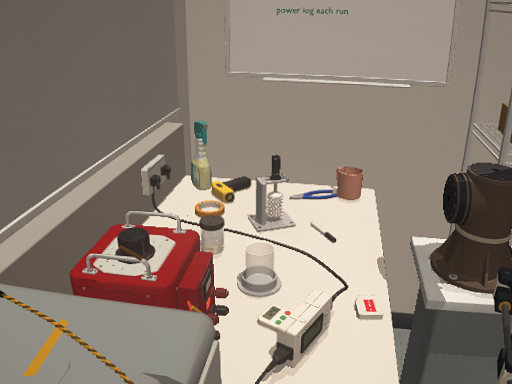

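View pics/top0.png

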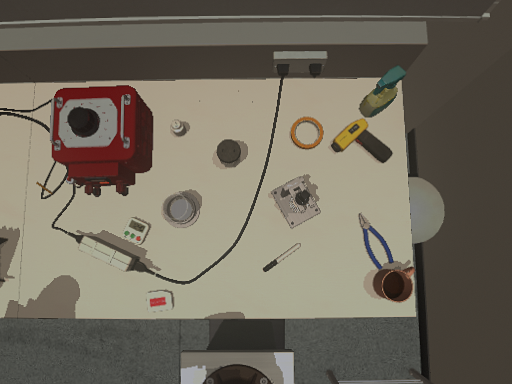

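The scene view shows the brush hanging in the rack near (272,190) and the beaker in its stand near (260,268). In the top view the rack is at about (297,201), with the brush handle at (302,198), and the stand is at (181,209). Next I'll enlarge both areas.

```bash
python3 - <<'E'
import cv2,numpy as np
t=cv2.imread("pics/top0.png");s=cv2.imread("pics/scene0.png")
def c(im,x,y,w,h,k): return cv2.resize(im[y:y+h,x:x+w],None,fx=k,fy=k,interpolation=cv2.INTER_CUBIC)
# top rack x265-328,y168-232 ; beaker x150-213,y180-244
a=np.hstack([c(t,264,169,66,60,6),c(t,150,180,66,60,6)])
b=np.hstack([c(s,240,150,66,86,4),c(s,227,230,66,86,4)])[:240*2]
cv2.imwrite("pics/crop_top.png",a);cv2.imwrite("pics/crop_scene.png",b);print(a.shape,b.shape)
E
```

```text
(360, 792, 3) (344, 528, 3)
```

View pics/crop_top.png

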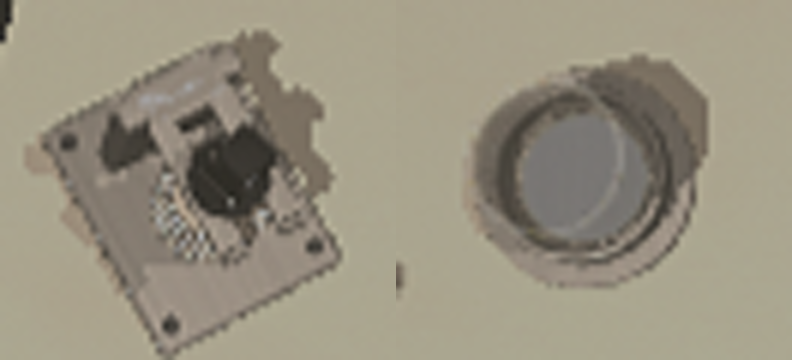

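View pics/crop_scene.png

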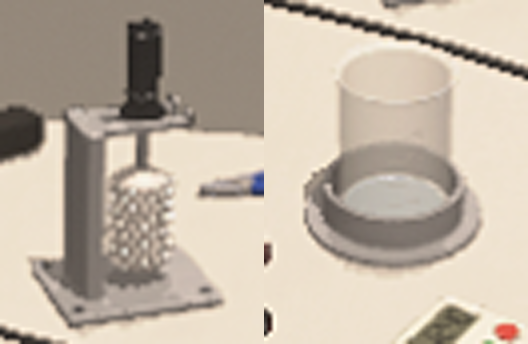

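The crops show the rack base corners at (43,145), (168,355), (342,255) and (222,42). The column is at the upper left of the plate, so the fork opens to the lower right. The handle top is near (250,148), and the stand's outline is clear in both crops.

```bash
cat > h.py <<'E'
from plant import r
import numpy as np, cv2
def cam(n):
    i=r.camera_info(n);V=np.array(i['view']);D=np.diag([1,-1,-1.])
    K=np.array([[i['fx'],0,i['cx']],[0,i['fy'],i['cy']],[0,0,1.]])
    return K,np.array([i['k1'],0,0,0.]),D@V[:3,:3],D@V[:3,3]
def proj(n,P):
    K,d,R,t=cam(n);return cv2.projectPoints(np.array(P,float).reshape(-1,3),cv2.Rodrigues(R)[0],t,K,d)[0][:,0]
def unproj(n,p,z):
    K,d,R,t=cam(n);u=cv2.undistortPoints(np.array(p,float).reshape(-1,1,2),K,d)[:,0]
    rays=np.c_[u,np.ones(len(u))]@R;c=-R.T@t
    return c+rays*((z-c[2])/rays[:,2])[:,None]
E
python3 - <<'E'
from h import *
from scipy.optimize import least_squares as ls
T=lambda a,o:np.array(a,float)/6+o-0.42
S=lambda a,o:np.array(a,float)/4+o-0.38
rt=T([(43,145),(168,355),(342,255),(222,42)],(264,169))
w=unproj('top',rt,.01);print(w.round(4),[np.linalg.norm(w[i]-w[i-1]).round(4) for i in range(4)])
loc=np.array([(.075,.05),(-.051,.05),(-.051,-.05),(.075,-.05)])
rs=S([(72,325),(222,302),(31,260)],(240,150)) # scene: near-left..., 
ws=unproj('scene',rs,.01);print('scene corners',ws.round(4))
def fit(w,loc):
    A=w[:,:2]-w[:,:2].mean(0);B=loc-loc.mean(0)
    th=np.angle(((A@[1,1j])*np.conj(B@[1,1j])).sum());R=np.array([[np.cos(th),-np.sin(th)],[np.sin(th),np.cos(th)]])
    o=w[:,:2].mean(0)-R@loc.mean(0);return o,np.degrees(th),np.linalg.norm(A-B@R.T,axis=1)
print('rack',fit(w,loc))
h=unproj('top',T([(250,148)],(264,169)),.216);print('handle top',h)
print('handle scene',unproj('scene',S([(144,20)],(240,150)),.216))
def circ(w,rad): 
    q=ls(lambda c:np.hypot(*(w[:,:2]-c).T)-rad,w[:,:2].mean(0));return q.x,q.fun.round(4)
p=T(np.array([(466,190),(480,222),(510,258),(540,278),(580,289),(620,285),(655,265),(685,232),(697,195)])-[396,0],(150,180))
print('stand top',circ(unproj('top',p,.005),.054))
p=S(np.array([(306,212),(315,235),(340,252),(390,265),(440,252),(470,233),(482,212)])-[264,0],(227,230))
print('stand scene',circ(unproj('scene',p,.003),.054))
p=S(np.array([(338,78),(455,78),(395,47),(395,105),(360,54),(430,54)])-[264,0],(227,230))
print('beaker rim scene',circ(unproj('scene',p,.103),.036))
E
```

```text
[[ 0.5985 -0.101   0.01  ]
 [ 0.4957 -0.16    0.01  ]
 [ 0.5434 -0.2453  0.01  ]
 [ 0.6489 -0.1895  0.01  ]] [np.float64(0.1019), np.float64(0.1185), np.float64(0.0977), np.float64(0.1194)]
scene corners [[ 0.599  -0.0922  0.01  ]
 [ 0.4945 -0.1496  0.01  ]
 [ 0.6495 -0.193   0.01  ]]
rack (array([ 0.56113085, -0.17975549]), np.float64(29.090191466182368), array([0.00409685, 0.00354644, 0.00389109, 0.0032477 ]))
handle top [[ 0.56598771 -0.17864131  0.216     ]]
handle scene [[ 0.56405444 -0.18750483  0.216     ]]
stand top (array([0.55178794, 0.16230286]), array([ 0.0046,  0.0011, -0.0015, -0.0016, -0.0005,  0.0007,  0.0007,
        0.0018,  0.0016]))
stand scene (array([0.5523563 , 0.15699546]), array([-0.0014, -0.0004, -0.0001,  0.0028, -0.0021, -0.0016,  0.0008]))
beaker rim scene (array([0.5491093 , 0.16683447]), array([-0.002 , -0.0019, -0.0008, -0.004 , -0.0019, -0.0024]))
```

Call:
jog_arm(
  deltas=[
    [[1,2,-2.5,2,0],[1,3.6,-4.4,1,0],[1,3.6,-4.4,1,0],[1,3.6,-4.4,1,0],[1,3.6,-4.4,1,0],[1,3.6,-4.4,1,0],[1,3.6,-4.4,1,0],[1,3.6,-4.4,1,0]],
  ],
)

```text
time_s: 1.1
tcp_pos: [0.4245, 0.323, 0.3358]
eef_rot: [180.0, 0.0, -13.0]
contact_force: [0.2, 0.6, 0.1]
gripper_width: 0.0876
gripper_force: 0.0
```

Call:
jog_arm(
  deltas=[
    [[1,3.6,-4.4,0,0],[1,3.6,-4.4,0,0],[1,3.6,-4.4,0,0],[1,2,-3,0,0],[1,0,-2,0,0],[1,0,0,0,0],[1,0,0,0,0]],
  ],
)

```text
time_s: 1.98
tcp_pos: [0.5513, 0.1432, 0.3357]
eef_rot: [-180.0, -0.0, -13.0]
contact_force: [0.4, -0.2, -0.2]
gripper_width: 0.0874
gripper_force: 0.0
```

```bash
python3 - <<'E'
from h import *
print(r.get_state()['qd'].round(2) if hasattr(r.get_state()['qd'],'round') else r.get_state()['qd'])
i=r.camera_info('wrist');np.savez('pics/w1.npz',**{k:np.array(v) for k,v in i.items()})
cv2.imwrite('pics/w1.png',r.capture('wrist'))
V=np.array(i['view']);print(V.round(3),-V[:3,:3].T@V[:3,3],i['fx'],i['k1']); s=r.get_state();print(s['tcp_pos'],s['eef_rot'])
print(proj('wrist',[(.552,.16,.006),(.55,.165,.103),(.562,-.181,.145)]))
E
```

```text
[0.66 0.05 0.13 0.03 0.07 0.04]
[[-0.223 -0.975 -0.001  0.263]
 [ 0.939 -0.215 -0.269 -0.428]
 [ 0.262 -0.061  0.963 -0.613]
 [ 0.     0.     0.     1.   ]] [0.62110954 0.12726524 0.47561043] 321.3382284719791 0.013667644519598251
[0.55134317 0.14346906 0.33568549] [-1.79978899e+02 -5.26259338e-03 -1.29366297e+01]
[[247.4728031  155.2857863 ]
 [241.03663498 170.83027242]
 [583.31500849  89.27947748]]
```

View pics/w1.png

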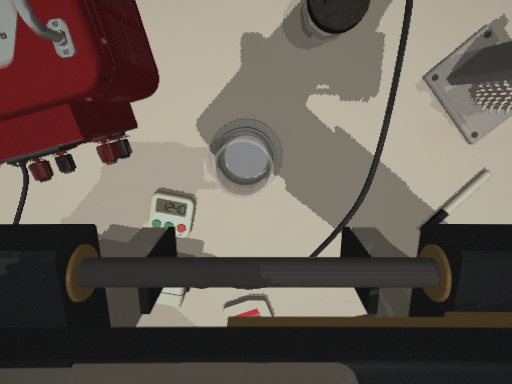

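The wrist picture shows the stand centred at about (247,155), where the fit predicts (247.5,155.3), so the fit holds. Next I'll look at the brush from closer, with the tool turned to the rack's yaw.

Call:
jog_arm(
  deltas=[
    [[1,-0.5,-5,0,0.106],[1,-0.5,-5,0,0.106],[1,-0.5,-5,0,0.106],[1,-0.5,-5,0,0.106],[1,-0.5,-5,0,0.106],[1,-0.5,-5,0,0.106],[1,-0.3,-5,0,0.106],[1,0,0,0,0]],
  ],
)

```text
time_s: 3.02
tcp_pos: [0.5185, -0.209, 0.3353]
eef_rot: [-180.0, 0.0, 29.5]
contact_force: [-0.8, -0.3, -0.7]
gripper_width: 0.0872
gripper_force: 0.0
```

Call:
jog_arm(
  deltas=[
    [[1,0,0,0,0],[1,0,0,0,0]],
  ],
)

```text
time_s: 3.28
tcp_pos: [0.5191, -0.206, 0.3357]
eef_rot: [180.0, -0.0, 29.6]
contact_force: [0.0, 0.8, 0.8]
gripper_width: 0.0876
gripper_force: 0.0
```

```bash
python3 - <<'E'
from h import *
im=r.capture('wrist');s=r.get_state();print(s['tcp_pos'],s['eef_rot'])
i=r.camera_info('wrist');np.savez('pics/w2.npz',**{k:np.array(v) for k,v in i.items()})
cv2.imwrite('pics/w2.png',im)
cv2.imwrite('pics/w2b.png',cv2.resize(im[:240],(800,375),interpolation=cv2.INTER_CUBIC))
print(proj('wrist',[(.562,-.181,.145),(.562,-.181,.216)]))
E
```

```text
[ 0.51910846 -0.20603632  0.33575624] [ 1.79993195e+02 -2.35691471e-02  2.96063598e+01]
[[258.49895816 125.5539694 ]
 [258.50115894 131.6530097 ]]
```

View pics/w2b.png

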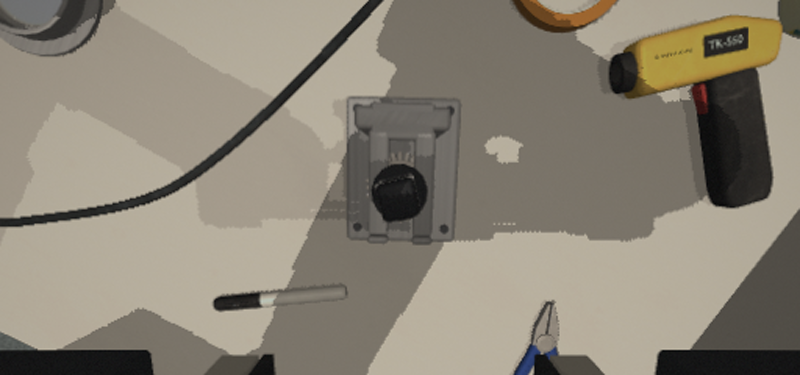

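The wrist view shows the rack square to the picture, with its fork opening downwards. The collar is at about (399,190) and the handle top at (399,198) in the enlarged picture. I'll brighten the crop to read the handle's turn.

```bash
python3 - <<'E'
from h import *
im=cv2.imread('pics/w2.png')[55:165,210:305]
g=(255*(im/255.)**.45).astype('uint8')
cv2.imwrite('pics/w2c.png',cv2.resize(g,None,fx=5,fy=5,interpolation=cv2.INTER_CUBIC))
E
```

```text
(no output)
```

View pics/w2c.png

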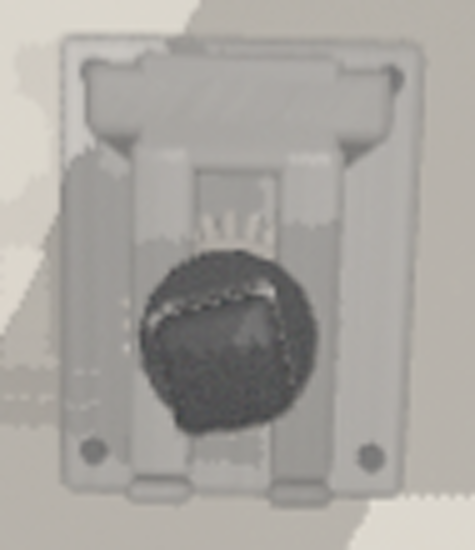

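The handle's edges lean about 15.5° anticlockwise in this crop. The back edge runs (158,322) to (272,290) and the left edge runs on to (190,432). The collar is centred at about (229,342), the slot runs from x = 192 to 278, and the prong ends are at y ≈ 490.

```bash
python3 - <<'E'
from h import *
q=lambda x,y:(np.array([[x,y]],float)/5+[210,55]-.4)
def U(n,x,y,z): print(n,unproj('wrist',q(x,y),z).round(4))
U('collar',229,342,.151);U('handle',230,361,.216)
U('slot far end mid',235,172,.145);U('slot near end mid',233,480,.15)
U('col front L',88,150,.15);U('col front R',388,150,.15)
p=unproj('wrist',np.vstack([q(65,38),q(62,488),q(400,495),q(424,45)]),.01)
loc=np.array([(.075,.05),(-.051,.05),(-.051,-.05),(.075,-.05)])
A=p[:,:2]-p[:,:2].mean(0);B=loc-loc.mean(0);th=np.angle(((A@[1,1j])*np.conj(B@[1,1j])).sum());c,s=np.cos(th),np.sin(th);R=np.array([[c,-s],[s,c]])
print('rack',p[:,:2].mean(0)-R@loc.mean(0),np.degrees(th),np.linalg.norm(A-B@R.T,axis=1))
E
```

```text
collar [[ 0.563  -0.1769  0.151 ]]
handle [[ 0.5642 -0.1771  0.216 ]]
slot far end mid [[ 0.5916 -0.162   0.145 ]]
slot near end mid [[ 0.5395 -0.1911  0.15  ]]
col front L [[ 0.5809 -0.1356  0.15  ]]
col front R [[ 0.6094 -0.1857  0.15  ]]
rack [ 0.56162986 -0.17860967] 28.10806990679846 [0.00309588 0.00182312 0.00263531 0.00204497]
```

Call:
jog_arm(
  deltas=[
    [[1,2.2,1.4,0,0.135],[1,2.2,1.5,0,0.135],[1,0,0,-2,0],[1,0,0,-4,0],[1,0,0,-4,0],[1,0,0,-3,0],[1,0,0,-2,0],[1,0,0,0,0]],
  ],
)

```text
time_s: 4.32
tcp_pos: [0.5621, -0.1773, 0.1842]
eef_rot: [-179.9, 0.1, 45.1]
contact_force: [-0.5, 0.2, 0.6]
gripper_width: 0.0878
gripper_force: 0.0
```

Call:
jog_arm(
  deltas=[
    [[-1,0,0,0,0],[-1,0,0,0,0],[-1,0,0,0,0],[-1,0,0,0,0],[-1,0,0,0,0],[-1,0,0,0,0]],
  ],
  force=25,
)

```text
time_s: 5.08
tcp_pos: [0.5628, -0.1783, 0.1856]
eef_rot: [180.0, -0.0, 45.0]
contact_force: [0.4, 0.1, 0.8]
gripper_width: 0.0332
gripper_force: 0.0
```

Call:
jog_arm(
  deltas=[
    [[-1,0,0,0,0],[-1,0,0,0,0],[-1,0,0,0,0],[-1,0,0,0,0]],
  ],
  force=30,
)

```text
time_s: 5.58
tcp_pos: [0.5628, -0.1783, 0.1855]
eef_rot: [-180.0, 0.0, 45.0]
contact_force: [-0.1, -1.0, 0.1]
gripper_width: 0.02
gripper_force: 29.8
```

The handle is held, with the opening at exactly 20 mm. Now I'll lift it and draw it out of the fork.

Call:
jog_arm(
  deltas=[
    [[-1,0,0,0.6,0],[-1,0,0,0.6,0],[-1,0,0,0,0],[-1,-1.3,-0.7,0,0],[-1,-2.2,-1.2,0,0],[-1,-2.2,-1.2,0,0],[-1,-2.2,-1.3,0,0],[-1,0,0,0,0]],
  ],
)

```text
time_s: 6.58
tcp_pos: [0.4815, -0.2236, 0.198]
eef_rot: [180.0, -0.0, 44.9]
contact_force: [0.3, -0.6, -1.2]
gripper_width: 0.0197
gripper_force: 29.8
```

Call:
jog_arm(
  deltas=[
    [[-1,0,0,3,0],[-1,0,0,5,0],[-1,0,0,4.5,0],[-1,0.5,3,0,0],[-1,1,5,0,0],[-1,1,5,0,0],[-1,1,5,0,0],[-1,1,5,0,0]],
  ],
)

```text
time_s: 7.58
tcp_pos: [0.5288, 0.009, 0.3229]
eef_rot: [180.0, -0.0, 45.0]
contact_force: [1.0, 0.2, -1.0]
gripper_width: 0.02
gripper_force: 29.9
```

Call:
jog_arm(
  deltas=[
    [[-1,1,5,0,0],[-1,0.9,5,0,0],[-1,0.6,3.4,0,0],[-1,0,2,0,0],[-1,0,0,0,0],[-1,0,0,0,0]],
  ],
)

```text
time_s: 8.32
tcp_pos: [0.5536, 0.1609, 0.3227]
eef_rot: [180.0, 0.0, 45.0]
contact_force: [0.2, -0.1, -1.5]
gripper_width: 0.0196
gripper_force: 29.9
```

```bash
python3 - <<'E'
from h import *
im=r.capture('scene');t=r.capture('top');s=r.get_state();print(s['tcp_pos'],s['eef_rot'],s['gripper_width'])
cv2.imwrite('pics/s2.png',im);cv2.imwrite('pics/t2.png',t)
a=cv2.resize(im[150:320,190:330],None,fx=3.5,fy=3.5,interpolation=cv2.INTER_CUBIC)
cv2.imwrite('pics/s2b.png',a)
print(proj('scene',[(.552,.16,.103),(.552,.16,.16),(.552,.16,.006)]))
E
```

```text
[0.5537287  0.1606744  0.32286201] [ 1.79990830e+02 -1.98964942e-02  4.49317156e+01] 0.019669296654699728
[[259.00971991 247.20848235]
 [259.25792859 225.59042787]
 [258.61366204 281.76559609]]
```

View pics/s2b.png

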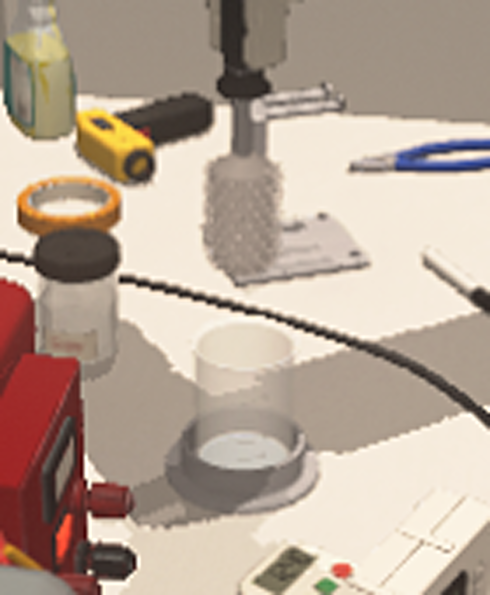

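The brush hangs straight above the beaker, with head and rim both centred at x ≈ 243 in the crop. The depth along y is less sure, so I'll refine the stand position numerically from the edges in all three views.

```bash
python3 - <<'E'
from h import *
from scipy.ndimage import map_coordinates as mc
import h
w=dict(np.load('pics/w1.npz'))
ci=r.camera_info
class R: pass
real=r
def cam2(i):
    V=np.array(i['view']);D=np.diag([1,-1,-1.])
    return np.array([[i['fx'],0,i['cx']],[0,i['fy'],i['cy']],[0,0,1.]]).astype(float),np.array([float(i['k1']),0,0,0]),D@V[:3,:3],D@V[:3,3]
C={'top':(cam2(ci('top')),'pics/top0.png'),'scene':(cam2(ci('scene')),'pics/scene0.png'),'w1':(cam2(w),'pics/w1.png')}
a=np.linspace(0,2*np.pi,180)
xs=np.arange(.535,.570,.001);ys=np.arange(.145,.180,.001);tot=0
def best(S): k=np.unravel_index(S.argmax(),S.shape);return xs[k[0]].round(3),ys[k[1]].round(3)
for n,((K,d,Rm,t),f) in C.items():
    g=cv2.GaussianBlur(cv2.cvtColor(cv2.imread(f),cv2.COLOR_BGR2GRAY),(0,0),1).astype(float)
    G=np.minimum(np.hypot(cv2.Sobel(g,6,1,0),cv2.Sobel(g,6,0,1)),60)
    for nm,rad,z in(('plate',.054,.006),('ring',.043,.027),('rim',.036,.103)):
        S=np.zeros((len(xs),len(ys)))
        for i,x in enumerate(xs):
            for j,y in enumerate(ys):
                P=np.c_[x+rad*np.cos(a),y+rad*np.sin(a),np.full(180,z)]
                p=cv2.projectPoints(P,cv2.Rodrigues(Rm)[0],t,K,d)[0][:,0]
                S[i,j]=mc(G,[p[:,1],p[:,0]],order=1).mean()
        print(n,nm,best(S),S.max().round(1),S.mean().round(1)); tot=tot+S/S.mean()
print(best(tot))
E
```

```text
top plate (np.float64(0.551), np.float64(0.16)) 57.2 37.4
top ring (np.float64(0.546), np.float64(0.168)) 53.4 44.6
top rim (np.float64(0.536), np.float64(0.145)) 53.7 34.5
scene plate (np.float64(0.55), np.float64(0.173)) 59.4 42.7
scene ring (np.float64(0.556), np.float64(0.16)) 59.5 43.9
scene rim (np.float64(0.547), np.float64(0.161)) 46.7 32.5
w1 plate (np.float64(0.552), np.float64(0.162)) 38.5 24.1
w1 ring (np.float64(0.541), np.float64(0.167)) 52.6 32.7
w1 rim (np.float64(0.555), np.float64(0.16)) 50.3 27.1
(np.float64(0.553), np.float64(0.161))
```

All views agree on (0.553, 0.161), and the TCP is already there. Going down.

Call:
jog_arm(
  deltas=[
    [[-1,0,0,-3,0],[-1,0,0,-3,0],[-1,0,0,-1,0],[-1,0,0,-1,0],[-1,0,0,-1,0],[-1,0,0,0,0]],
  ],
)

```text
time_s: 9.18
tcp_pos: [0.5536, 0.1616, 0.2322]
eef_rot: [-180.0, 0.0, 45.0]
contact_force: [-0.3, 0.3, -1.7]
gripper_width: 0.02
gripper_force: 29.9
```

Call:
jog_arm(
  deltas=[
    [[-1,0,0,-1,0],[-1,0,0,-1.5,0],[-1,0,0,-1.5,0],[-1,0,0,-1,0],[-1,0,0,-0.4,0],[-1,0,0,0,0],[-1,0,0,0,0]],
  ],
)

```text
time_s: 10.05
tcp_pos: [0.5541, 0.1618, 0.179]
eef_rot: [180.0, -0.0, 45.0]
contact_force: [0.1, -1.1, -1.1]
gripper_width: 0.0202
gripper_force: 29.9
```

```bash
python3 - <<'E'
from h import *
im=r.capture('scene');s=r.get_state();print(s['tcp_pos'],s['contact_force'],s['gripper_width'])
cv2.imwrite('pics/s3b.png',cv2.resize(im[150:320,190:330],None,fx=3.5,fy=3.5,interpolation=cv2.INTER_CUBIC))
E
```

```text
[0.554079   0.16185187 0.17907891] [-0.29817978 -0.28359015 -0.68782835] 0.02001372163953386
```

View pics/s3b.png

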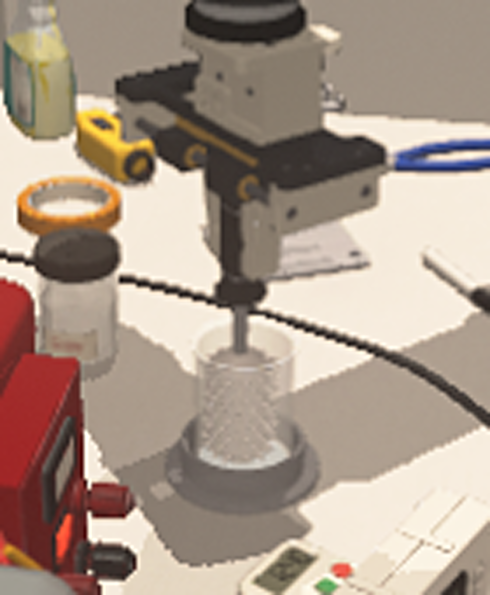

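The brush is inside the beaker, down near the floor, and there's no side force. I'll go 3 mm deeper and do the strokes.

Call:
jog_arm(
  deltas=[
    [[-1,0,0,-0.3,0],[-1,0,0,0,0],[-1,0,0,0,0],[-1,0,0,2,0],[-1,0,0,2,0],[-1,0,0,2,0],[-1,0,0,0,0],[-1,0,0,0,0]],
  ],
)

```text
time_s: 11.1
tcp_pos: [0.5534, 0.1616, 0.2348]
eef_rot: [-180.0, 0.0, 45.0]
contact_force: [-0.6, -0.6, -1.2]
gripper_width: 0.0196
gripper_force: 29.9
```

Call:
jog_arm(
  deltas=[
    [[-1,0,0,-2,0],[-1,0,0,-2,0],[-1,0,0,-1.5,0],[-1,0,0,-0.5,0],[-1,0,0,0,0],[-1,0,0,0,0],[-1,0,0,0,0]],
  ],
)

```text
time_s: 11.98
tcp_pos: [0.554, 0.1618, 0.1761]
eef_rot: [180.0, -0.1, 45.0]
contact_force: [0.5, -0.2, -1.6]
gripper_width: 0.0198
gripper_force: 29.9
```

Call:
jog_arm(
  deltas=[
    [[-1,0,0,2,0],[-1,0,0,2,0],[-1,0,0,2,0],[-1,0,0,0,0],[-1,0,0,0,0],[-1,0,0,0,0]],
  ],
)

```text
time_s: 12.72
tcp_pos: [0.5533, 0.1615, 0.2346]
eef_rot: [-180.0, 0.1, 45.0]
contact_force: [0.7, 0.2, -1.9]
gripper_width: 0.0203
gripper_force: 29.9
```

Call:
jog_arm(
  deltas=[
    [[-1,0,0,-2,0],[-1,0,0,-2,0],[-1,0,0,-1.5,0],[-1,0,0,-0.5,0],[-1,0,0,0,0],[-1,0,0,0,0],[-1,0,0,0,0]],
  ],
)

```text
time_s: 13.6
tcp_pos: [0.5541, 0.1618, 0.1762]
eef_rot: [180.0, -0.1, 45.0]
contact_force: [0.2, 0.3, -0.5]
gripper_width: 0.0204
gripper_force: 29.9
```

Call:
jog_arm(
  deltas=[
    [[-1,0,0,2,0],[-1,0,0,2,0],[-1,0,0,2,0],[-1,0,0,0,0],[-1,0,0,0,0],[-1,0,0,0,0]],
  ],
)

```text
time_s: 14.35
tcp_pos: [0.5533, 0.1615, 0.2346]
eef_rot: [-180.0, 0.1, 45.0]
contact_force: [0.0, -0.2, -1.4]
gripper_width: 0.0199
gripper_force: 29.9
```

Call:
jog_arm(
  deltas=[
    [[-1,0,0,3,0],[-1,0,0,3,0],[-1,0,0,3,0],[-1,-0.5,-2.5,0,0],[-1,-1,-5,0,0],[-1,-1,-5,0,0],[-1,-1,-5,0,0],[-1,-1,-5,0,0]],
  ],
)

```text
time_s: 15.35
tcp_pos: [0.5073, -0.0654, 0.3243]
eef_rot: [-179.9, 0.1, 45.0]
contact_force: [1.9, -0.2, -0.7]
gripper_width: 0.0199
gripper_force: 29.9
```

Call:
jog_arm(
  deltas=[
    [[-1,-1,-5,0,0],[-1,-1,-5,0,0],[-1,-0.7,-4,0,0],[-1,0,-2,0,0],[-1,0,0,-4,0],[-1,0,0,-5,0],[-1,0,0,-3,0],[-1,0,0,0,0]],
  ],
)

```text
time_s: 16.35
tcp_pos: [0.4791, -0.2234, 0.2024]
eef_rot: [-179.7, 0.2, 44.9]
contact_force: [-0.2, 0.3, -0.5]
gripper_width: 0.0201
gripper_force: 29.9
```

Call:
jog_arm(
  deltas=[
    [[-1,0,0,0,0],[-1,0,0,0,0]],
  ],
)

```text
time_s: 16.6
tcp_pos: [0.4825, -0.2235, 0.207]
eef_rot: [179.9, -0.1, 45.0]
contact_force: [-0.2, -0.1, -0.3]
gripper_width: 0.0202
gripper_force: 29.9
```

Call:
jog_arm(
  deltas=[
    [[-1,0,0,-0.7,0],[-1,0,0,0,0],[-1,0,0,0,0],[-1,0,0,0,0]],
  ],
)

```text
time_s: 17.1
tcp_pos: [0.4819, -0.2233, 0.1987]
eef_rot: [180.0, -0.0, 45.0]
contact_force: [0.4, -0.0, -1.4]
gripper_width: 0.0198
gripper_force: 29.9
```

Call:
jog_arm(
  deltas=[
    [[-1,1,0.6,0,0],[-1,1.5,0.8,0,0],[-1,1.5,0.8,0,0],[-1,1.5,0.8,0,0],[-1,1.5,0.9,0,0],[-1,1.1,0.6,0,0],[-1,0,0,0,0],[-1,0,0,0,0]],
  ],
)

```text
time_s: 18.1
tcp_pos: [0.5624, -0.1784, 0.1984]
eef_rot: [-180.0, 0.0, 45.0]
contact_force: [-1.1, -0.2, -2.4]
gripper_width: 0.0199
gripper_force: 29.9
```

Back at the hanging place with no contact force. Now I'll lower it 1.25 cm and release.

Call:
jog_arm(
  deltas=[
    [[-1,0,0,-0.6,0],[-1,0,0,-0.4,0],[-1,0,0,-0.25,0],[-1,0,0,0,0],[-1,0,0,0,0],[-1,0,0,0,0]],
  ],
)

```text
time_s: 18.85
tcp_pos: [0.5628, -0.1783, 0.1862]
eef_rot: [180.0, -0.0, 45.0]
contact_force: [0.8, 0.3, -0.3]
gripper_width: 0.02
gripper_force: 29.9
```

Call:
jog_arm(
  deltas=[
    [[-1,0,0,-0.1,0],[-1,0,0,0,0],[-1,0,0,0,0]],
  ],
)

```text
time_s: 19.23
tcp_pos: [0.5629, -0.1783, 0.1855]
eef_rot: [180.0, -0.0, 45.0]
contact_force: [-0.3, 1.0, 4.7]
gripper_width: 0.0196
gripper_force: 29.9
```

Call:
jog_arm(
  deltas=[
    [[-0.4,0,0,0,0],[0,0,0,0,0],[0.5,0,0,0,0],[1,0,0,0,0],[1,0,0,0,0],[1,0,0,0,0],[1,0,0,0,0],[1,0,0,0,0]],
  ],
)

```text
time_s: 20.23
tcp_pos: [0.5627, -0.1783, 0.185]
eef_rot: [-180.0, 0.0, 45.0]
contact_force: [0.8, -0.2, 0.6]
gripper_width: 0.0863
gripper_force: 0.0
```

Call:
jog_arm(
  deltas=[
    [[1,0,0,1,0],[1,0,0,2,0],[1,0,0,4,0],[1,0,0,5,0],[1,-2.2,-1.4,3,0],[1,-2.2,-1.4,0,0],[1,0,0,0,0],[1,0,0,0,0]],
  ],
)

```text
time_s: 21.22
tcp_pos: [0.5185, -0.2063, 0.3346]
eef_rot: [-180.0, 0.0, 45.0]
contact_force: [0.7, -0.2, -0.1]
gripper_width: 0.0878
gripper_force: 0.0
```

```bash
python3 - <<'E'
from h import *
im=r.capture('scene');w=r.capture('wrist');t=r.capture('top');s=r.get_state();print(s['tcp_pos'],s['gripper_width'],s['time_s'])
cv2.imwrite('pics/f_top.png',t)
a=cv2.resize(im[140:320,190:330],(420,540),interpolation=cv2.INTER_CUBIC)
b=cv2.resize(w[20:200,195:315],(360,540),interpolation=cv2.INTER_CUBIC)
cv2.imwrite('pics/f.png',np.hstack([a,b]))
print(proj('wrist',[(.563,-.177,.151),(.563,-.177,.216)]))
E
```

```text
[ 0.51898161 -0.20606623  0.33436543] 0.08739210932714865 21.375
[[270.10411894 123.99840805]
 [272.87153728 129.32188992]]
```

View pics/f.png

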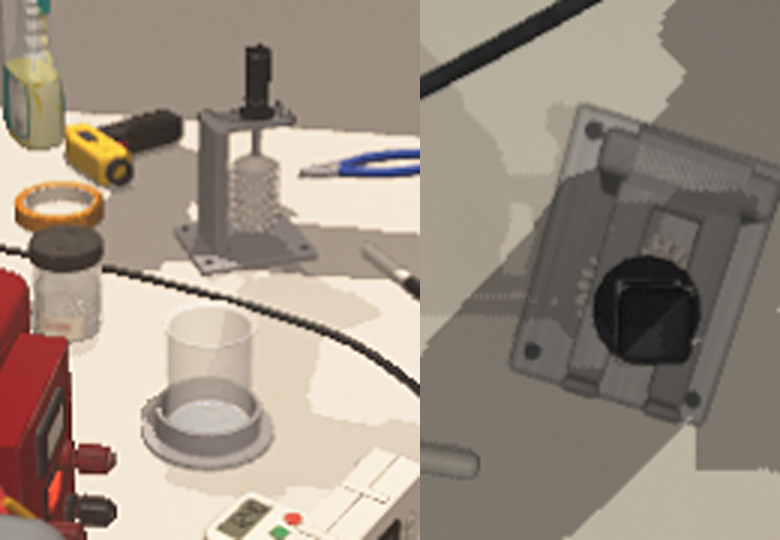

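The picture shows the brush hanging straight in the fork, with its collar at (648,308) on the right-hand side, close to the predicted (645,312). The beaker is upright in its stand and the other things shown are where they were.

```bash
python3 -c "
from plant import r
print(r.close_job())"
```

```text
the job is handed in; nothing more can be done
None
```

I brushed out the beaker with three strokes to the bottom and hung the brush back in its fork; the last picture shows it hanging straight and the beaker upright in its stand, and I handed the job in at about 21 s (no verdict was shown).

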